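# Open the ratchet bar clamp on the bench

## Task

Open the bar clamp fully so that the bracket can be taken out next: press down the ribbed release pad on the sliding jaw and, keeping it pressed, push the jaw back along the bar until it is up against the end stop. Then let the release spring up and leave the jaw there. Leave the bracket and everything else on the bench where they are.

Things in the scene. Friction and masses are not known exactly. Their poses are not given: they have to be found in the camera images.
- clamp: Low bar clamp bolted to the bench. Origin on the bench top under its middle. y runs along the bar, from the fixed jaw (gripping face at y = -150 mm; grey block 90 mm wide, 92 mm tall) to the end stop (face at y = +130 mm; grey block 90 mm wide, 20 mm thick, 80 mm tall); x is across, z up. Steel bar 40 mm wide, top 46 mm above the bench; ratchet teeth hidden under it.
- jaw (a joint): Travel of the sliding jaw along the clamp's +y, m: 0 = shut on the fixed jaw, 0.175 = fully open, its back against the end stop. With the release up the ratchet blocks it towards +y (after up to 12 mm of play); with the release down it slides with about 4 N of friction and stays where it is left. Starts between 0.06 and 0.10.
- release (a joint): How far the release pad is pressed, m: 0 = up, 0.008 = at its lower stop. A spring returns it: about 3 N starts it, 8 N holds it fully down. The ratchet is free beyond 0.004. Left alone it reads 0 to 0.004, as its pawl may rest on a tooth.
- release_pad (a point): Centre of the top of the release pad: a ribbed steel thumb pad on the sliding jaw, 56 mm across the bar, 44 mm along it, 90 mm above the bench when up; it goes straight down. 25 mm from its centre towards the clamp's +y the jaw's grey housing (80 mm wide) rises 25 mm above the pad, so a fingertip on the pad can push against it. 25 mm towards -y is the jaw plate, 88 mm tall.
- jaw_face (a point): Middle of the sliding jaw's gripping face (looks to the clamp's -y), 68 mm above the bench; the jaw plate is 90 mm wide, 15 mm thick. The jaw's back is 105 mm behind this face.
- end_stop (a point): Middle of the face of the end stop that the jaw's back meets, 65 mm above the bench.
- bracket: Loose aluminium angle bracket, 100 mm across the bar, 34 mm along it, 38 mm tall, lying on the bar by the fixed jaw. Origin at the centre of its underside. To be left alone.
- can: Bystander beside the clamp: upright spray can, 64 mm across, 170 mm tall. Origin on its underside. To be left alone.
- collar: Bystander beside the clamp: steel shaft collar lying flat, 50 mm across, 22 mm tall. Origin on its underside. To be left alone.
- offcut: Bystander beside the clamp: upright offcut of 40 mm square steel tube, 60 mm tall. Origin on its underside. To be left alone.
- hammer: Bystander beside the clamp: hammer lying on the bench, 280 mm long. Origin on its underside. To be left alone.
- wrench: Bystander beside the clamp: spanner lying on the bench, 180 mm long. Origin on its underside. To be left alone.
- tin: Bystander beside the clamp: open steel cup, 68 mm across, 75 mm tall. Origin on its underside. To be left alone.

How it is judged:
By the outcome, as a careful person would: the job done as asked, in the order asked, and still so for the second after the job is handed in, with the robot touching nothing.
It also fails if it takes over 32 s, if anything falls off the work surface, if the arm or the gripper's body presses on something with over 40 N, if the wrist force passes 120 N, or if a joint passes its speed limit or range.

## Robot

A 7-joint arm with a two-finger parallel gripper is mounted at the origin on the work surface. World frame = base frame: x ahead of the robot, y to its left, z up, the work surface at z = 0. Lengths are in m, angles in rad, forces in N, time in s.
With the tool pointing down it reaches from about 0.375 to 0.925 m from the base axis. Payload 3.1 kg.
Tool frame: the origin (TCP) lies between the finger pads; the fingertips stand 19 mm ahead of it and the grasp point (between the pads) is the TCP (ctrl.tip_reach is the distance from the TCP to the fingertips, in m); z points along the fingers, y is the direction in which the jaws open and shut (so a half turn about z gives the same grasp; the last joint's range is limited). The gripper opens to 85 mm and grips with 20 to 120 N. Pads are 22 mm wide; open, the fingers measure 114 mm over their backs; the gripper's body (76 mm by 85 mm) begins 54 mm behind the grasp point. The pads swing forward as they close: fully open they stand 13 mm farther back than shut.
Start: joints at [1.153, 0.383, 0.044, 1.598, -0.018, 1.161, -0.05], TCP at [0.204, -0.617, 0.25] pointing down, gripper open.
Joint ranges: [-2.61, 2.61], [-0.41, 2.15], [-1.48, 1.57], [0, 2.5], [-1.57, 4.71], [0.05, 1.97], [-2.85, 2.85]. Speed limits (rad/s): [2.79, 2.79, 3.14, 3.14, 3.14, 3.14, 3.14].

## Interface

Orientations are given as [roll, pitch, yaw] about the fixed x, y, z axes, in that order (R = Rz(yaw) Ry(pitch) Rx(roll)).
In Python, from bench import ctrl gives the robot as it stands.
- The arm moves only by the tool send_rows, never from a script. Its argument "deltas" is a list of rows, each an object with "translation": the shift along the world's x, y, z in cm, a list of three; "twist": the turn about the world's z in rad; "grip": the finger opening in cm, from 0 to 8.54. In form: [{"translation": [tx, ty, tz], "twist": twist, "grip": grip}, ...]. A call has exactly 10 rows; each row shifts and turns the commanded pose from where the row before left it; what a row does not reach is not made up. A row lasts 1/8 s, in which the tool goes at most 62.5 mm and 10.7 degrees, less where a joint would pass 70% of its speed; a pose out of reach is approached as far as the arm can. A call with a gripper value outside its range is refused whole. The fingers move at their own pace and stop on an object; "force" is the grip in N (left out, the last holds). Time passes only in rows, so rows that do not move let the fingers close, or fill a call up. It gives the time, the measured TCP pose, the force and the opening at its end, in the units of the state.
- ctrl.get_obs(): the state, without advancing time (a new reading comes with each control period).
- ctrl.grab_frame(name): name is "side" or "top"; returns (picture, depth): 480x640x3 uint8, red, green, blue; 480x640 float32, m along the optical axis (not along the pixel's ray), 0 where there is no reading.
- ctrl.get_calibration(name): a dict with "fx", "fy", "cx", "cy" (pixels), "distortion" ([k1, k2, p1, p2, k3] as OpenCV has them; the pictures are not rectified), "position" and "orientation" of the camera in the world. Camera axes: x right, y up, looking along -z (the intrinsics and any distortion apply to the point x, -y, -z); pixel columns grow to the right and rows downward; lengths in m; the calibration is good to about 2 mm. A picture is of the moment at which its call begins. get_calibration takes no time and is no camera call.
- ctrl.hand_in(): hands the job in, once; it reports no verdict.
The state is a dict: "clock": time; "qpos": joint angles; "qvel": joint speeds; "tau": joint torques, N m; "tool_pos": TCP position; "tcp_rot": TCP orientation; "contact_force": force on the tool from outside, world axes, zero at the start; "ft_torque": the same for the moment, N m; "finger_gap": finger opening in m.
Only numpy, scipy, OpenCV 4.12 (cv2) and the standard library are available. Lean on these libraries where they do the work, as an engineer would, in place of code of your own. Each camera call takes 0.05 s, during which the arm holds its last target. There are 200 camera calls.

## Working session

There is one attempt and no reset: what is moved stays moved. The work goes in short steps, Python scripts to look and compute and a tool call to move; the robot and the scene stay as the last step left them, time stands still between calls to the robot, and variables do not carry over. Pictures are saved under pics/ and viewed, about 8 in all and at most 12, crops included, and the job is handed in when it is done.

Besides the shell and the picture viewer there is one more tool, called after "Call:" by a JSON object that holds its "fn" and its "kwargs". send_rows: Moves the arm, as the interface text tells. Its arguments: {"type":"object","properties":{"deltas":{"type":"array"},"force":{"type":"number"}},"required":["deltas"]}

```bash
mkdir -p pics; cat > h.py <<'E'
import numpy as np, cv2, pickle
from bench import ctrl
def snap(n,tag):
    im,d=ctrl.grab_frame(n); cv2.imwrite(f'pics/{tag}.png',im[:,:,::-1]); np.savez(f'pics/{tag}.npz',im=im,d=d); return im,d
def cam(n):
    c=ctrl.get_calibration(n); K=np.array([[c['fx'],0,c['cx']],[0,c['fy'],c['cy']],[0,0,1]]); return c,K,np.array(c['distortion'])
def rot(o):
    from scipy.spatial.transform import Rotation as R
    o=np.array(o)
    return o if o.shape==(3,3) else (R.from_euler('xyz',o).as_matrix() if o.size==3 else None)
def pts(n,uv,depth):
    c,K,D=cam(n); uv=np.array(uv,float).reshape(-1,1,2)
    p=cv2.undistortPoints(uv,K,D)[:,0]; z=np.array(depth).reshape(-1,1)
    P=np.hstack([p[:,:1],-p[:,1:],-np.ones((len(p),1))])*z
    return P@rot(c['orientation']).T+np.array(c['position'])
def onplane(n,uv,h):
    c,K,D=cam(n); a=pts(n,uv,np.ones(len(uv))); o=np.array(c['position']); r=a-o
    return o+r*((h-o[2])/r[:,2:])
def cloud(n,d):
    v,u=np.nonzero(d>0); P=pts(n,np.stack([u,v],1),d[v,u]); out=np.full(d.shape+(3,),np.nan); out[v,u]=P; return out
E
python3 - <<'E'
from h import *
for n in('top','side'):
    snap(n,n+'0'); print(ctrl.get_calibration(n))
print(ctrl.get_obs())
E
```

```text
{'fx': 480.2650490074216, 'fy': 480.2650490074216, 'cx': 317.62393170990646, 'cy': 238.64499717214693, 'distortion': array([0.0165106, 0.       , 0.       , 0.       , 0.       ]), 'position': array([0.4870042 , 0.02299562, 0.95290346]), 'orientation': array([ 0.059956  , -0.00551399, -1.54209022])}
{'fx': 560.3225288141857, 'fy': 560.3225288141857, 'cx': 331.05396379724044, 'cy': 247.0662091626737, 'distortion': array([-0.16838803,  0.        ,  0.        ,  0.        ,  0.        ]), 'position': array([ 0.49010772, -0.7822267 ,  0.7493933 ]), 'orientation': array([ 0.87337233,  0.01929781, -0.11633375])}
{'clock': 0.1, 'qpos': array([ 1.15320241,  0.3837687 ,  0.0438324 ,  1.5994208 , -0.01792301,
        1.1612137 , -0.04990289]), 'qvel': array([-2.31992466e-03, -1.97834786e-03,  9.47220030e-05, -5.71175586e-03,
        9.01326239e-04,  2.92631585e-04, -1.04284296e-03]), 'tau': array([ 2.52787679e-03, -4.34725642e+01,  1.02909118e+00, -2.50451303e+01,
        1.07982408e-02,  5.42579277e-03, -8.03370938e-06]), 'tool_pos': array([ 0.2040941 , -0.61626756,  0.24900088]), 'tcp_rot': array([-3.13917665e+00,  1.04653127e-04,  3.19865682e-01]), 'contact_force': array([-0.22678548, -0.26804082, -0.25255643]), 'ft_torque': array([ 0.03309829,  0.05397676, -0.03066228]), 'finger_gap': 0.08508404686808342}
```

View pics/top0.png

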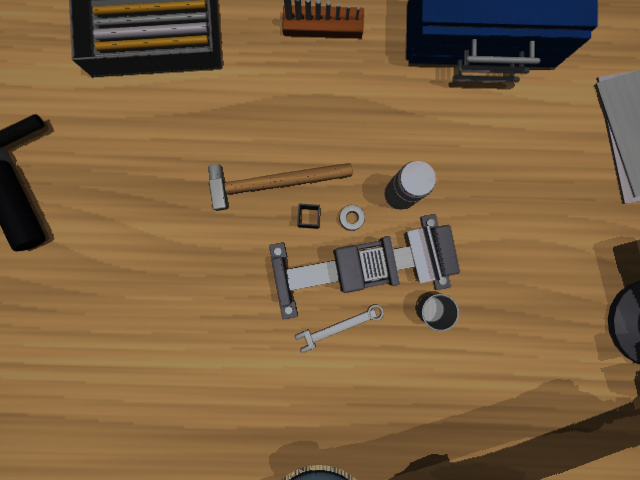

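View pics/side0.png

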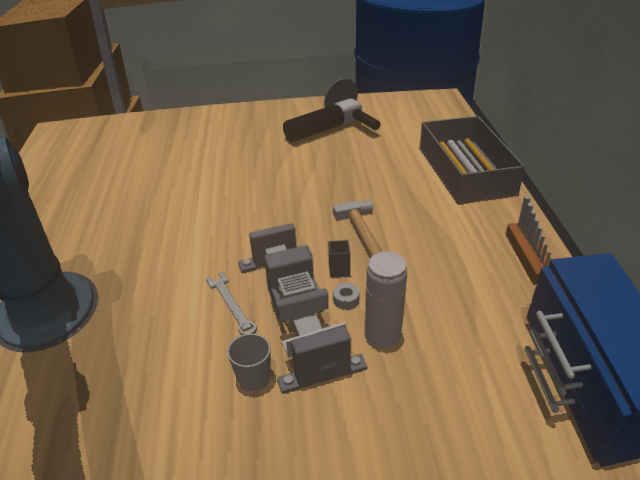

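The top view shows the end stop at about (283,280), the ribbed pad at (375,264), the fixed jaw at (440,250), the can at (415,182) and the tin at (438,312). Next I measure the pad, housing and bar axis.

```bash
python3 - <<'E'
from h import *
z=np.load('pics/top0.npz'); im,d=z['im'],z['d']; C=cloud('top',d)
sub=np.zeros(d.shape,bool); sub[215:320,265:465]=1
for lo,hi,nm in((.084,.096,'pad/plate/fixed'),(.105,.125,'housing'),(.04,.052,'bar'),(.074,.083,'stop')):
    m=(sub&(C[...,2]>lo)&(C[...,2]<hi)).astype(np.uint8)
    n,l,s,c=cv2.connectedComponentsWithStats(m)
    for i in range(1,n):
        if s[i,4]>60:
            r=cv2.minAreaRect(C[l==i][:,:2].astype(np.float32)*1000); print(nm,s[i],np.round(r[0]),np.round(r[1]),round(r[2],1),np.round(np.median(C[l==i],0),4))
# bright pad
g=im.astype(int).min(2); m=((g>120)&sub); m[:, :355]=0; m[:,390:]=0
m[:240]=0;m[290:]=0
v,u=np.nonzero(m); print('white',u.min(),u.max(),v.min(),v.max())
P=onplane('top',np.stack([u,v],1),.09); r=cv2.minAreaRect(P[:,:2].astype(np.float32)*1000); print(r)
print('z pad',np.round(C[255:275:4,362:390:4,2],3))
cv2.imwrite('pics/crop1.png',cv2.resize(im[205:330,255:470,::-1],None,fx=3.6,fy=3.6,interpolation=cv2.INTER_CUBIC))
E
```

```text
pad/plate/fixed [433 225  27  51 855] [ 526. -212.] [90. 31.] 12.3 [ 0.5252 -0.2109  0.0915]
pad/plate/fixed [382 236  18  50 426] [ 504. -113.] [89. 16.] 12.3 [ 0.5044 -0.1129  0.0875]
pad/plate/fixed [359 247  29  35 770] [497. -81.] [58. 44.] 12.6 [ 0.4966 -0.0808  0.0902]
housing [ 335  245   30   48 1038] [487. -37.] [80. 40.] 12.4 [ 0.487  -0.0371  0.1149]
bar [ 393  228   43   55 1170] [ 512. -159.] [100.  65.] 14.6 [ 0.5132 -0.1674  0.0489]
bar [ 285  260   54   33 1080] [471.  28.] [44. 95.] 12.3 [0.4728 0.0287 0.0463]
stop [429 236  13  42  87] [ 513. -195.] [77.  9.] 14.9 [ 0.5032 -0.1946  0.0797]
stop [272 257  19  50 528] [461.  85.] [90. 20.] 12.2 [0.4608 0.0847 0.0798]
white 360 386 248 280
((497.54962158203125, -81.12352752685547), (56.5270881652832, 41.73515701293945), 11.802915573120117)
z pad [[0.09  0.091 0.09  0.091 0.09  0.089 0.088]
 [0.089 0.091 0.09  0.089 0.089 0.092 0.084]
 [0.093 0.092 0.089 0.087 0.092 0.089 0.075]
 [0.085 0.09  0.094 0.089 0.092 0.092 0.09 ]
 [0.09  0.091 0.092 0.089 0.089 0.091 0.09 ]]
```

View pics/crop1.png

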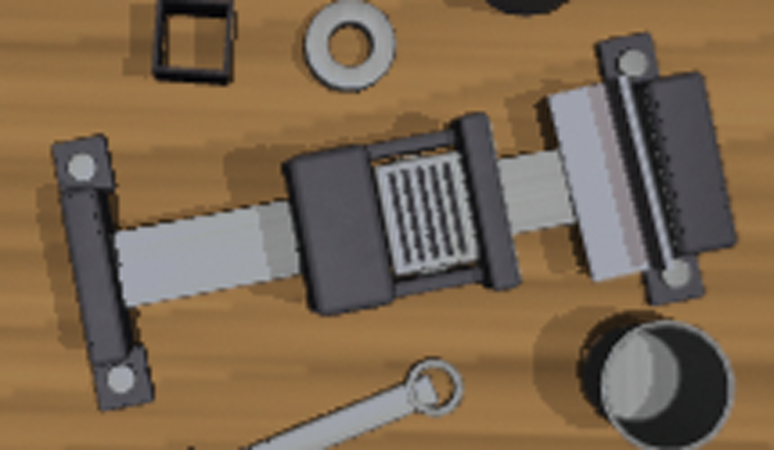

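The crop shows the pad (crop px 425,213) between the housing and the jaw plate, with the path to the stop clear. Clamp yaw is about 0.2156 rad, +y = (-0.214, 0.977), and about 95 mm of travel remains. I'll put the closed fingers above the pad, 8 mm towards the housing, with the tool y axis across the bar.

Call:
{"fn": "send_rows", "kwargs": {"deltas": [{"translation": [1.5, 2.7, 0], "twist": 0.147, "grip": 0}, {"translation": [1.5, 2.7, 0], "twist": 0.147, "grip": 0}, {"translation": [1.5, 2.7, 0], "twist": 0.147, "grip": 0}, {"translation": [1.5, 2.7, 0], "twist": 0.147, "grip": 0}, {"translation": [1.5, 2.7, 0], "twist": 0.147, "grip": 0}, {"translation": [1.5, 2.7, 0], "twist": 0.147, "grip": 0}, {"translation": [1.5, 2.7, 0], "twist": 0.147, "grip": 0}, {"translation": [1.5, 2.7, 0], "twist": 0.147, "grip": 0}, {"translation": [1.5, 2.7, 0], "twist": 0.147, "grip": 0}, {"translation": [1.5, 2.7, 0], "twist": 0.147, "grip": 0}], "force": 40}}

```text
clock: 1.35
tool_pos: [0.3544, -0.3458, 0.2498]
tcp_rot: [-3.141, -0.001, 1.795]
contact_force: [1.6, -0.4, 0.2]
finger_gap: 0.0002
```

Call:
{"fn": "send_rows", "kwargs": {"deltas": [{"translation": [1.8, 3.4, 0], "twist": 0, "grip": 0}, {"translation": [1.8, 3.4, 0], "twist": 0, "grip": 0}, {"translation": [1.8, 3.4, 0], "twist": 0, "grip": 0}, {"translation": [1.8, 3.4, 0], "twist": 0, "grip": 0}, {"translation": [1.8, 3.4, 0], "twist": 0, "grip": 0}, {"translation": [1.8, 3.4, 0], "twist": 0, "grip": 0}, {"translation": [1.8, 3.4, 0], "twist": 0, "grip": 0}, {"translation": [1.6, 3.5, 0], "twist": 0, "grip": 0}, {"translation": [0, 0, 0], "twist": 0, "grip": 0}, {"translation": [0, 0, 0], "twist": 0, "grip": 0}]}}

```text
clock: 2.6
tool_pos: [0.4958, -0.0746, 0.2498]
tcp_rot: [-3.14, 0.0, 1.79]
contact_force: [-0.0, 0.4, -0.1]
finger_gap: 0.0003
```

```bash
python3 - <<'E'
from h import *
o=ctrl.get_obs(); print({k:np.round(o[k],4) for k in('clock','tool_pos','tcp_rot','contact_force','finger_gap','qpos')},ctrl.tip_reach)
E
```

```text
{'clock': np.float64(2.6), 'tool_pos': array([ 0.4958, -0.0746,  0.2498]), 'tcp_rot': array([-3.1402e+00,  2.0000e-04,  1.7898e+00]), 'contact_force': array([-0.0097,  0.4038, -0.0997]), 'finger_gap': np.float64(0.0003), 'qpos': array([ 0.6135,  0.1451, -0.5857,  1.9243,  0.0904,  1.0991,  0.2104])} 0.019
```

Call:
{"fn": "send_rows", "kwargs": {"deltas": [{"translation": [0, 0, -2.1], "twist": 0, "grip": 0}, {"translation": [0, 0, -2.1], "twist": 0, "grip": 0}, {"translation": [0, 0, -2.1], "twist": 0, "grip": 0}, {"translation": [0, 0, -2.1], "twist": 0, "grip": 0}, {"translation": [0, 0, -2.1], "twist": 0, "grip": 0}, {"translation": [0, 0, -1.5], "twist": 0, "grip": 0}, {"translation": [0, 0, -0.6], "twist": 0, "grip": 0}, {"translation": [0, 0, -0.4], "twist": 0, "grip": 0}, {"translation": [0, 0, -0.2], "twist": 0, "grip": 0}, {"translation": [0, 0, 0], "twist": 0, "grip": 0}]}}

```text
clock: 3.85
tool_pos: [0.4967, -0.0741, 0.1186]
tcp_rot: [3.141, 0.0, 1.79]
contact_force: [0.7, -0.2, -0.1]
finger_gap: 0.0001
```

```bash
python3 - <<'E'
from h import *
im,d=snap('side','s1'); cv2.imwrite('pics/s1c.png',cv2.resize(im[180:400,200:430,::-1],None,fx=2.6,fy=2.6,interpolation=cv2.INTER_CUBIC))
E
```

```text
(no output)
```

View pics/s1c.png

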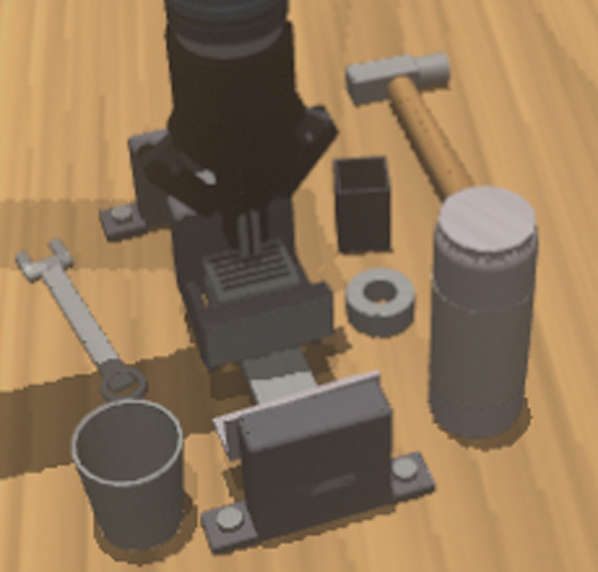

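The fingertips (crop 248,240) hang over the rear part of the pad, just in front of the housing, clear of everything. Pressing down next.

Call:
{"fn": "send_rows", "kwargs": {"deltas": [{"translation": [0, 0, -0.3], "twist": 0, "grip": 0}, {"translation": [0, 0, -0.3], "twist": 0, "grip": 0}, {"translation": [0, 0, -0.2], "twist": 0, "grip": 0}, {"translation": [0, 0, -0.2], "twist": 0, "grip": 0}, {"translation": [0, 0, -0.2], "twist": 0, "grip": 0}, {"translation": [0, 0, -0.2], "twist": 0, "grip": 0}, {"translation": [0, 0, -0.1], "twist": 0, "grip": 0}, {"translation": [0, 0, -0.1], "twist": 0, "grip": 0}, {"translation": [0, 0, 0], "twist": 0, "grip": 0}, {"translation": [0, 0, 0], "twist": 0, "grip": 0}]}}

```text
clock: 5.15
tool_pos: [0.4963, -0.074, 0.1028]
tcp_rot: [-3.141, 0.0, 1.79]
contact_force: [-3.5, 0.1, 7.7]
finger_gap: -0.0001
```

Call:
{"fn": "send_rows", "kwargs": {"deltas": [{"translation": [0, 0, -0.1], "twist": 0, "grip": 0}, {"translation": [0, 0, -0.1], "twist": 0, "grip": 0}, {"translation": [0, 0, -0.1], "twist": 0, "grip": 0}, {"translation": [0, 0, 0], "twist": 0, "grip": 0}, {"translation": [-0.06, 0.29, 0], "twist": 0, "grip": 0}, {"translation": [-0.06, 0.29, 0], "twist": 0, "grip": 0}, {"translation": [-0.06, 0.29, 0], "twist": 0, "grip": 0}, {"translation": [-0.06, 0.29, 0], "twist": 0, "grip": 0}, {"translation": [0, 0, 0], "twist": 0, "grip": 0}, {"translation": [0, 0, 0], "twist": 0, "grip": 0}]}}

```text
clock: 6.4
tool_pos: [0.4945, -0.0655, 0.101]
tcp_rot: [-3.141, 0.005, 1.788]
contact_force: [-4.1, -4.4, 12.9]
finger_gap: 0.0001
```

Call:
{"fn": "send_rows", "kwargs": {"deltas": [{"translation": [-0.17, 0.78, 0], "twist": 0, "grip": 0}, {"translation": [-0.17, 0.78, 0], "twist": 0, "grip": 0}, {"translation": [-0.17, 0.78, 0], "twist": 0, "grip": 0}, {"translation": [-0.17, 0.78, 0], "twist": 0, "grip": 0}, {"translation": [-0.17, 0.78, 0], "twist": 0, "grip": 0}, {"translation": [-0.17, 0.78, 0], "twist": 0, "grip": 0}, {"translation": [-0.17, 0.78, 0], "twist": 0, "grip": 0}, {"translation": [-0.17, 0.78, 0], "twist": 0, "grip": 0}, {"translation": [0, 0, 0], "twist": 0, "grip": 0}, {"translation": [0, 0, 0], "twist": 0, "grip": 0}]}}

```text
clock: 7.65
tool_pos: [0.4805, -0.0017, 0.101]
tcp_rot: [-3.14, 0.003, 1.789]
contact_force: [-4.2, -2.0, 15.3]
finger_gap: 0.0004
```

Call:
{"fn": "send_rows", "kwargs": {"deltas": [{"translation": [-0.09, 0.39, 0], "twist": 0, "grip": 0}, {"translation": [-0.09, 0.39, 0], "twist": 0, "grip": 0}, {"translation": [-0.09, 0.39, 0], "twist": 0, "grip": 0}, {"translation": [-0.09, 0.39, 0], "twist": 0, "grip": 0}, {"translation": [-0.09, 0.39, 0], "twist": 0, "grip": 0}, {"translation": [-0.04, 0.2, 0], "twist": 0, "grip": 0}, {"translation": [-0.04, 0.2, 0], "twist": 0, "grip": 0}, {"translation": [0, 0, 0], "twist": 0, "grip": 0}, {"translation": [0, 0, 0], "twist": 0, "grip": 0}, {"translation": [0, 0, 0], "twist": 0, "grip": 0}]}}

```text
clock: 8.9
tool_pos: [0.4759, 0.0191, 0.101]
tcp_rot: [-3.14, 0.007, 1.787]
contact_force: [-3.6, -7.8, 14.3]
finger_gap: -0.0
```

Call:
{"fn": "send_rows", "kwargs": {"deltas": [{"translation": [-0.04, 0.2, 0], "twist": 0, "grip": 0}, {"translation": [-0.04, 0.2, 0], "twist": 0, "grip": 0}, {"translation": [-0.02, 0.1, 0], "twist": 0, "grip": 0}, {"translation": [-0.02, 0.1, 0], "twist": 0, "grip": 0}, {"translation": [0, 0, 0], "twist": 0, "grip": 0}, {"translation": [0, 0, 0], "twist": 0, "grip": 0}, {"translation": [0, 0, 0], "twist": 0, "grip": 0}, {"translation": [0, 0, 0], "twist": 0, "grip": 0}, {"translation": [0, 0, 0], "twist": 0, "grip": 0}, {"translation": [0, 0, 0], "twist": 0, "grip": 0}]}}

```text
clock: 10.15
tool_pos: [0.4764, 0.0237, 0.1011]
tcp_rot: [3.14, 0.008, 1.786]
contact_force: [-0.5, -9.3, 11.5]
finger_gap: -0.0
```

Call:
{"fn": "send_rows", "kwargs": {"deltas": [{"translation": [-0.04, 0.2, 0], "twist": 0, "grip": 0}, {"translation": [-0.04, 0.2, 0], "twist": 0, "grip": 0}, {"translation": [-0.04, 0.2, 0], "twist": 0, "grip": 0}, {"translation": [0, 0, 0], "twist": 0, "grip": 0}, {"translation": [0, 0, 0], "twist": 0, "grip": 0}, {"translation": [0, 0, 0], "twist": 0, "grip": 0}, {"translation": [0, 0, 0], "twist": 0, "grip": 0}, {"translation": [0, 0, 0], "twist": 0, "grip": 0}, {"translation": [0, 0, 0], "twist": 0, "grip": 0}, {"translation": [0, 0, 0], "twist": 0, "grip": 0}]}}

```text
clock: 11.4
tool_pos: [0.4763, 0.0238, 0.1011]
tcp_rot: [3.14, 0.015, 1.782]
contact_force: [1.3, -20.2, 9.9]
finger_gap: -0.0001
```

```bash
python3 - <<'E'
from h import *
im,d=snap('top','t2'); cv2.imwrite('pics/t2c.png',cv2.resize(im[205:330,255:470,::-1],None,fx=3.6,fy=3.6,interpolation=cv2.INTER_CUBIC))
C=cloud('top',d); sub=np.zeros(d.shape,bool); sub[215:320,265:465]=1
m=(sub&(C[...,2]>.083)&(C[...,2]<.094)).astype(np.uint8)
n,l,s,c=cv2.connectedComponentsWithStats(m)
for i in range(1,n):
    if s[i,4]>40: r=cv2.minAreaRect(C[l==i][:,:2].astype(np.float32)*1000); print(s[i],np.round(r[0]),np.round(r[1]))
E
```

```text
[433 225  27  51 812] [ 526. -212.] [90. 31.]
[427 226   8  27  50] [ 545. -185.] [49.  4.]
```

View pics/t2c.png

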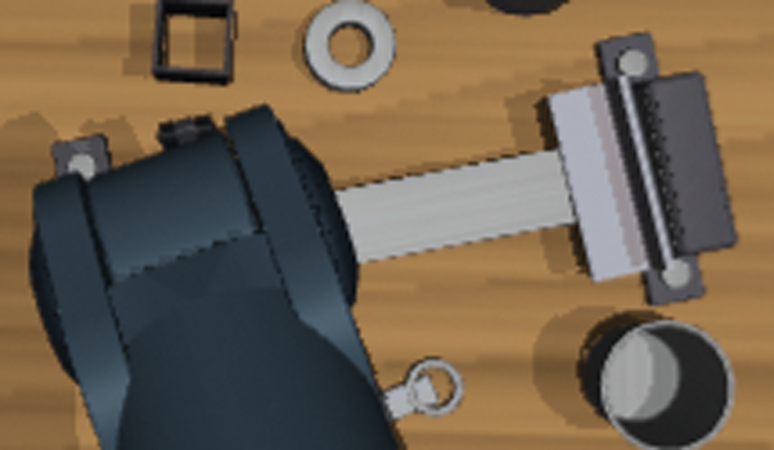

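The bar is exposed right up to the jaw, the bracket, tin and collar haven't moved, and the arm hides the jaw. The TCP no longer moves at 20 N, so the jaw is on the stop. I'll ease the push and lift straight up.

Call:
{"fn": "send_rows", "kwargs": {"deltas": [{"translation": [0.04, -0.2, 0], "twist": 0, "grip": 0}, {"translation": [0.04, -0.2, 0], "twist": 0, "grip": 0}, {"translation": [0, 0, 0.2], "twist": 0, "grip": 0}, {"translation": [0, 0, 0.2], "twist": 0, "grip": 0}, {"translation": [0, 0, 0.3], "twist": 0, "grip": 0}, {"translation": [0, 0, 0.4], "twist": 0, "grip": 0}, {"translation": [0, 0, 0.5], "twist": 0, "grip": 0}, {"translation": [0.08, -0.4, 0.3], "twist": 0, "grip": 0}, {"translation": [0.08, -0.4, 0.3], "twist": 0, "grip": 0}, {"translation": [0, 0, 0], "twist": 0, "grip": 0}]}}

```text
clock: 12.7
tool_pos: [0.4757, 0.0235, 0.1217]
tcp_rot: [3.14, 0.0, 1.79]
contact_force: [0.3, -2.0, 1.1]
finger_gap: 0.0004
```

Call:
{"fn": "send_rows", "kwargs": {"deltas": [{"translation": [0, 0, 1], "twist": 0, "grip": 0}, {"translation": [0, 0, 2], "twist": 0, "grip": 0}, {"translation": [0, 0, 3], "twist": 0, "grip": 0}, {"translation": [0, 0, 3], "twist": 0, "grip": 0}, {"translation": [0, 0, 3], "twist": 0, "grip": 0}, {"translation": [0, -3, 0], "twist": 0, "grip": 0}, {"translation": [-1, -4, 0], "twist": 0, "grip": 0}, {"translation": [-2, -4, 0], "twist": 0, "grip": 0}, {"translation": [-2, -4, 0], "twist": 0, "grip": 0}, {"translation": [-2, -4, 0], "twist": 0, "grip": 0}]}}

```text
clock: 13.95
tool_pos: [0.4051, -0.1663, 0.242]
tcp_rot: [3.14, 0.0, 1.792]
contact_force: [-0.4, -0.1, 0.1]
finger_gap: -0.0003
```

Call:
{"fn": "send_rows", "kwargs": {"deltas": [{"translation": [-1.5, -4, 0], "twist": 0, "grip": 0}, {"translation": [-1.5, -4, 0], "twist": 0, "grip": 0}, {"translation": [-1.5, -4, 0], "twist": 0, "grip": 0}, {"translation": [-1.5, -4, 0], "twist": 0, "grip": 0}, {"translation": [-1.5, -4, 0], "twist": 0, "grip": 0}, {"translation": [-1, -4, 0], "twist": 0, "grip": 0}, {"translation": [-1, -4, 0], "twist": 0, "grip": 0}, {"translation": [0, -2, 0], "twist": 0, "grip": 0}, {"translation": [0, 0, 0], "twist": 0, "grip": 0}, {"translation": [0, 0, 0], "twist": 0, "grip": 0}]}}

```text
clock: 15.2
tool_pos: [0.3114, -0.4648, 0.2414]
tcp_rot: [3.141, -0.001, 1.792]
contact_force: [0.0, 0.3, -0.0]
finger_gap: -0.0001
```

```bash
python3 - <<'E'
from h import *
im,d=snap('top','t3'); cv2.imwrite('pics/t3c.png',cv2.resize(im[150:360,200:480,::-1],None,fx=2.8,fy=2.8,interpolation=cv2.INTER_CUBIC))
C=cloud('top',d); sub=np.zeros(d.shape,bool); sub[215:320,265:465]=1
for lo,hi in((.083,.096),(.105,.125),(.072,.083)):
  m=(sub&(C[...,2]>lo)&(C[...,2]<hi)).astype(np.uint8)
  n,l,s,c=cv2.connectedComponentsWithStats(m)
  for i in range(1,n):
    if s[i,4]>60: r=cv2.minAreaRect(C[l==i][:,:2].astype(np.float32)*1000); print(s[i],np.round(r[0],1),np.round(r[1]),np.round(np.median(C[l==i][:,2]),4))
i0=np.load('pics/top0.npz')['im'].astype(int)
print('diff outside',[(k,int((abs(im.astype(int)-i0).max(2)>40)[a:b,c:e].sum())) for k,(a,b,c,e) in dict(hammer=(160,212,205,355),offcut=(202,230,295,323),collar=(203,232,337,368),can=(158,208,385,440),brk=(222,285,406,460),tin=(290,332,415,460),wr=(303,352,293,385)).items()])
o=ctrl.get_obs(); print(o['clock'],o['tool_pos'],o['contact_force'])
E
```

```text
[434 225  26  51 863] [ 525.8 -212.2] [90. 31.] 0.0916
[331 246  17  50 427] [483.7 -20.3] [90. 16.] 0.0877
[307 257  29  34 766] [476.7  11.6] [59. 44.] 0.0903
[ 282  255   29   48 1038] [466.9  55.4] [80. 40.] 0.115
[432 227  12  53 113] [ 519.4 -195.6] [95. 10.] 0.0781
[272 257  18  50 465] [460.4  85.7] [90. 19.] 0.08
[421 294  38  26 132] [ 422.9 -205.3] [45. 67.] 0.0748
diff outside [('hammer', 0), ('offcut', 0), ('collar', 0), ('can', 0), ('brk', 0), ('tin', 0), ('wr', 0)]
15.25 [ 0.31132092 -0.46462103  0.24136396] [ 0.20940969 -0.10225442  0.03560511]
```

View pics/t3c.png

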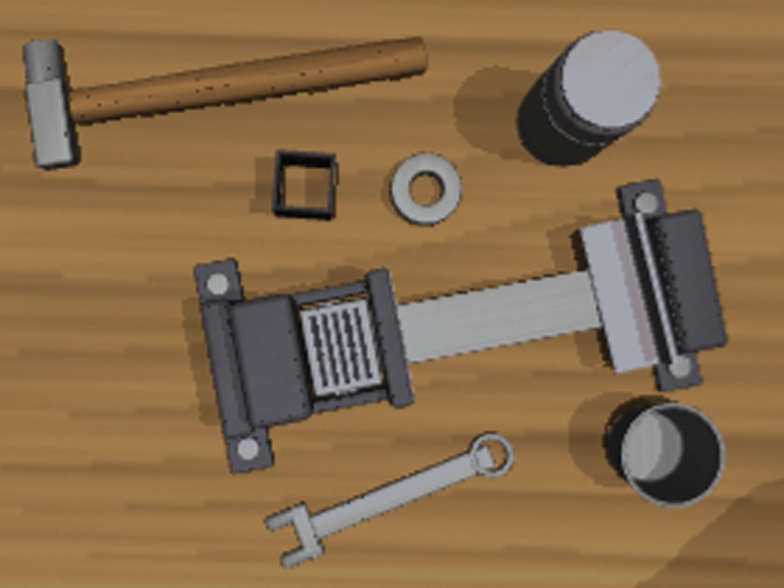

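```bash
python3 -c "from bench import ctrl; print(ctrl.hand_in())"
```

```text
the job is handed in; nothing more can be done
None
```

The clamp is fully open and the job is handed in at about 15 s of the 32 s allowed. I pressed the release pad to its lower stop with the closed fingertips. Keeping it pressed, I pushed the jaw about 95 mm along the bar until it stopped moving. I then eased the push, lifted straight up and moved the arm clear.

- **End stop reached:** while pushing, the tool stayed still as the force rose to about 20 N. The last top view shows the jaw's back against the stop. The measured gap is 0 to 1 mm, depending on which stop measurement is used, and that difference is within the camera noise.
- **Release up:** the pad reads 90 mm above the bench again, so it has sprung back.
- **Nothing else moved:** the bracket and all six bystanders show no pixel change against the first picture.
- **Robot clear:** the tool touches nothing and the force on it is near zero.

No check failed.

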